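Key the vial carrier onto the mixer and lock it

TASK

First stand the amber jar that is in the way on the mixer's deck upright on the green pad in the white tray. Then turn the vial carrier on the mixer, without lifting it off its spindle, until it lines up with the drive pins and drops flat onto the deck (orange post next to the orange mark), and then swing the red retaining arm in over the carrier as far as it goes. Keep the jar and the carrier upright and leave everything else where it stands.

Things in the scene. Friction and masses are not known exactly. Their poses are not given: they have to be found in the camera images.
- mixer: Low white bench mixer with a steel deck, fixed, 300 x 300 mm, deck top 50 mm above its origin (centre of its underside, on the table). Three upright round brass drive pins, 8 mm across, 10 mm high, stand on the deck 30, 46 and 62 mm from the spindle at bearings 90, 215 and -25 degrees from the mixer's +x axis (anticlockwise from above).
- spindle (a point): Foot of the mixer's central spindle, on the deck surface (mixer x = y = 0, 50 mm above the table); axes as the mixer's. The spindle is round, 19.4 mm across and 46 mm high.
- carrier: Loose aluminium vial carrier, 0.5 kg, plate 160 (x) x 140 (y) x 10 mm, origin at the centre of its underside; a 21 mm hole there sits over the spindle. It rides on the pin tops, 10 mm above the deck, and turns either way with 1 to 2 N on a post, until its x axis points as the mixer's x (within about 3 degrees): then its windows fit the pins, it drops 10 mm onto the deck and turns no more.
- orange_post (a point): Centre of the top of the orange upright post on the carrier, at carrier x = 68, y = 0; 12 mm across, standing 35 mm above the plate; an orange stripe runs to it from the centre. A post by which the carrier can be pushed round.
- white_post (a point): The same for the white post, at carrier x = -68, y = 0.
- plate_top (a point): Centre of the top of the carrier's plate. Six fixed vials with blue caps, 24 mm across, rise 46 mm above the plate at carrier x = -30, 0, 30 and y = -52, 52 mm. The plate's corners reach 106 mm from the centre.
- orange_mark (a point): Centre of the flat orange mark on the deck, 32 x 12 mm, on the mixer's +x axis 127 mm from the spindle: the orange post must end up pointing to it.
- latch (a joint): Swing of the red retaining arm, rad: 0 = closed at its stop (along the mixer's -y, over the carrier's plate), grows anticlockwise from above (1.57 = along the mixer's +x), up to 2.6. Stays where left; about 1 N at its knob moves it. A bar 14 mm wide, underside 13 and top 21 mm above the deck: it passes 3 mm over a carrier that is down and runs into one that rides high.
- latch_pivot (a point): Point on the arm's vertical hinge axis, 67 mm above the table, at mixer x = 65, y = 125 mm.
- latch_knob (a point): Centre of the top of the upright black knob at the arm's end, 70 mm from the hinge axis; the knob is a rod 14 mm across that stands 30 mm above the arm's top; this point is 101 mm above the table.
- amber_jar: Loose amber jar with white cap, 40 mm across and 90 mm high, about 0.18 kg, origin at the centre of its underside. It starts standing on the mixer's deck in the way of the arm.
- pad: Fixed round green pad, 48 mm across and 3 mm thick, origin at the centre of its underside, on the tray's floor at one of three places in a row (62 mm apart along the tray's y axis): the amber jar's place. The other two places hold jars.
- tray: Fixed white shallow tray, 140 (x) x 210 (y) mm, rim 18 mm high, floor 4 mm thick, origin at the centre of its underside.
- jar_a: Loose clear jar with blue cap in the tray, 40 mm across, 90 mm high, origin at the centre of its underside. Leave it.
- jar_b: Like jar_a, in another place of the tray. Leave it.
- wash_bottle: Loose white bottle with red cap, 66 mm across, 170 mm high, on the table to the right; origin at the centre of its underside. Leave it.
- stock_bottle: Loose clear bottle with blue cap, 72 mm across, 190 mm high, on the table to the right; origin at the centre of its underside. Leave it.
- beaker: Loose glass beaker, 66 mm across, 80 mm high, on the table; origin at the centre of its underside. Leave it.
- marker: Loose blue marker pen, 120 mm long, 14 mm thick, lying on the table. Leave it.
- spatula: Loose spatula, 190 mm long, lying on the table. Leave it.
Mind the look-alikes: they are no part of the job. What is shaped like the carrier but brown or yellow is not meant.

How it is judged:
By the outcome, as a careful person would: the job done as asked, in the order asked, and still so for the second after the job is handed in, with the robot touching nothing.
It also fails if it takes over 72 s, if anything falls off the work surface, if the arm or the gripper's body presses on something with over 40 N, if the wrist force passes 120 N, or if a joint passes its speed limit or range.

ROBOT

A 7-joint arm with a two-finger parallel gripper is mounted at the origin on the work surface. World frame = base frame: x ahead of the robot, y to its left, z up, the work surface at z = 0. Lengths are in m, angles in rad, forces in N, time in s.
With the tool pointing down it reaches from about 0.35 to 0.9 m from the base axis. Payload 19.9 kg.
Tool frame: the origin (TCP) lies between the finger pads; the fingertips stand 19 mm ahead of it and the grasp point (between the pads) is the TCP; z points along the fingers, y is the direction in which the jaws open and shut (so a half turn about z gives the same grasp; the last joint's range is limited). The gripper opens to 94 mm and grips with 3 to 60 N. Pads are 16 mm wide; open, the fingers measure 119 mm over their backs; the gripper's body (75 mm by 177 mm) begins 78 mm behind the grasp point.
Start: joints at [-1.198, 0.417, -0.01, 1.614, 0.005, 1.111, -0.053], TCP at [0.252, 0.572, 0.193] pointing down, gripper open.
Joint ranges: [-2.81, 2.81], [-0.39, 2.02], [-1.27, 1.25], [0.06, 2.57], [-1.19, 4.33], [0.19, 2], [-2.82, 2.82]. Speed limits (rad/s): [1.89, 1.89, 2.39, 2.39, 3.01, 3.01, 3.01].

INTERFACE

Orientations are given as a 3x3 rotation matrix whose columns are the frame's x, y, z axes.
In Python, from rig import robot gives the robot as it stands. Calls block until the motion is done:
- robot.move_ptp(position, orientation): joint-space move of the TCP to a pose.
- robot.move_linear(position, velocity=0.15, frame=None, threshold=None): straight line of the TCP; frame=None keeps the orientation; velocity is the mean speed in m/s. With threshold (N) it stops when the force on the tool has changed by that much, and returns True; else False.
- robot.goto_joints(angles): joint-space move.
- robot.gripper_to(opening): finger opening in m; the grip force is fixed at half the most; returns when the fingers have stopped.
- robot.pause(seconds).
- robot.ik(position, orientation): joint angles nearest the present ones, or None.
- robot.get_state(): the state.
- robot.grab_frame(name): name is "side" or "top"; returns the picture (480x640x3 uint8, red, green, blue); there is no depth.
- robot.camera_info(name): a dict with "fx", "fy", "cx", "cy" (pixels), "rvec" (rotation vector, rad) and "tvec" (3), from world to camera coordinates, as OpenCV has them. Camera axes: x right, y down, z forward; pixel columns grow to the right and rows downward; lengths in m; the calibration is good to about 2 mm. A picture is of the moment at which its call begins. camera_info takes no time and is no camera call.
A pose or a line that the arm cannot do raises robot.PlanningError and nothing moves.
- robot.sign_off(): hands the job in, once; it reports no verdict.
The state is a dict: "time": time; "qpos": joint angles; "joint_vel": joint speeds; "effort": joint torques, N m; "ee_pos": TCP position; "tool_rot": TCP orientation; "force": force on the tool from outside, world axes, zero at the start; "moment": the same for the moment, N m; "opening": finger opening in m.
Only numpy, scipy, OpenCV 4.12 (cv2) and the standard library are available. Lean on these libraries where they do the work, as an engineer would, in place of code of your own. Each camera call takes 0.05 s, during which the arm holds its last target. There are 200 camera calls.

## Working session

There is one attempt and no reset: what is moved stays moved. The work goes in short steps, each a Python script; the robot and the scene stay as the last script left them, time stands still between calls to the robot, and variables do not carry over. Pictures are saved under pics/ and viewed, about 8 in all and at most 12, crops included, and the job is handed in when it is done.

```bash
mkdir -p pics; ls; cat > h.py <<'E'
import numpy as np, cv2
from rig import robot
def cam(n):
    c=robot.camera_info(n);K=np.array([[c['fx'],0,c['cx']],[0,c['fy'],c['cy']],[0,0,1.]])
    return K,np.array(c['rvec'],float),np.array(c['tvec'],float)
def px2w(n,u,v,z):
    K,r,t=cam(n);R=cv2.Rodrigues(r)[0];d=R.T@np.linalg.solve(K,[u,v,1]);o=-R.T@t
    return (o+d*(z-o[2])/d[2]).round(4)
def w2px(n,P):
    K,r,t=cam(n);return cv2.projectPoints(np.array(P,float).reshape(-1,1,3),r,t,K,None)[0].reshape(-1,2).round(1)
def snap(n,f,crop=None,s=1):
    im=robot.grab_frame(n);cv2.imwrite('pics/raw_'+f,im[:,:,::-1])
    if crop: im=im[crop[1]:crop[3],crop[0]:crop[2]]
    cv2.imwrite('pics/'+f,cv2.resize(im,None,fx=s,fy=s,interpolation=cv2.INTER_CUBIC)[:,:,::-1])
E
python3 - <<'E'
from h import *
snap('top','t0.png',None,1.25);snap('side','s0.png',None,1.25)
for n in('top','side'):
    K,r,t=cam(n);print(n,K[0,0],(-cv2.Rodrigues(r)[0].T@t).round(3))
print(robot.get_state())
E
```

```text
pics
top 486.1538257719593 [ 0.347 -0.014  1.253]
side 467.0589686478408 [-0.139 -0.576  0.741]
{'time': 0.1, 'qpos': array([-1.19749964,  0.41788979, -0.01031779,  1.61412588,  0.00469013,
        1.11069908, -0.05300407]), 'joint_vel': array([-0.00053651, -0.00177808, -0.00108963, -0.00326482, -0.00160455,
       -0.00062784, -0.00034193]), 'effort': array([ 1.74084336e-03, -8.52578115e+01,  6.40804097e-01, -4.26695180e+01,
       -4.87799593e-02,  1.63834059e-02,  5.38437212e-05]), 'ee_pos': array([0.25173252, 0.57166848, 0.19249806]), 'tool_rot': array([[-9.15203569e-01,  4.02991670e-01, -3.76583647e-04],
       [ 4.02991840e-01,  9.15202990e-01, -1.03147200e-03],
       [-7.10241426e-05, -1.09576699e-03, -9.99999397e-01]]), 'force': array([-0.14648505,  0.64614599,  0.09977362]), 'moment': array([-0.03782115,  0.0319143 ,  0.0085907 ]), 'opening': 0.09360798409929952}
```

View pics/t0.png

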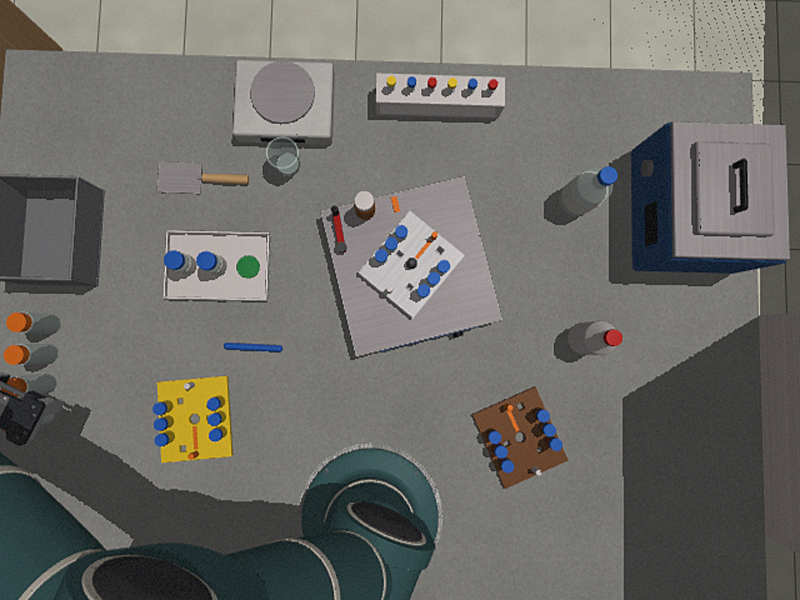

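View pics/s0.png

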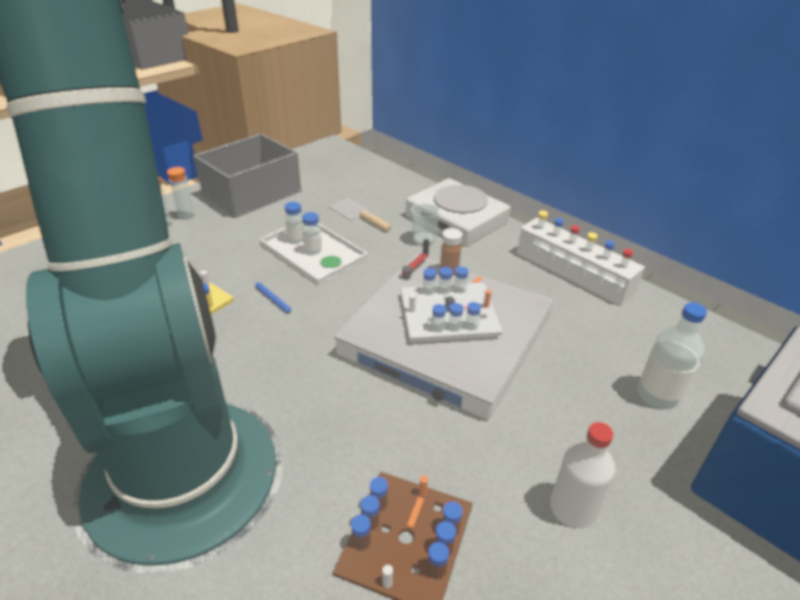

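The carrier candidates are grey-aluminium at (411,264), yellow at (195,420) and brown at (520,438). The aluminium one on the mixer fits. The amber jar is at (364,205), on the deck next to the red arm. The pad is at (248,266), in the tray. I'll confirm these in an enlarged crop.

```bash
python3 - <<'E'
import cv2
im=cv2.imread('pics/raw_t0.png')
cv2.imwrite('pics/c0.png',cv2.resize(im[135:290,250:405],None,fx=3.8,fy=3.8,interpolation=cv2.INTER_CUBIC))
E
```

```text
(no output)
```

View pics/c0.png

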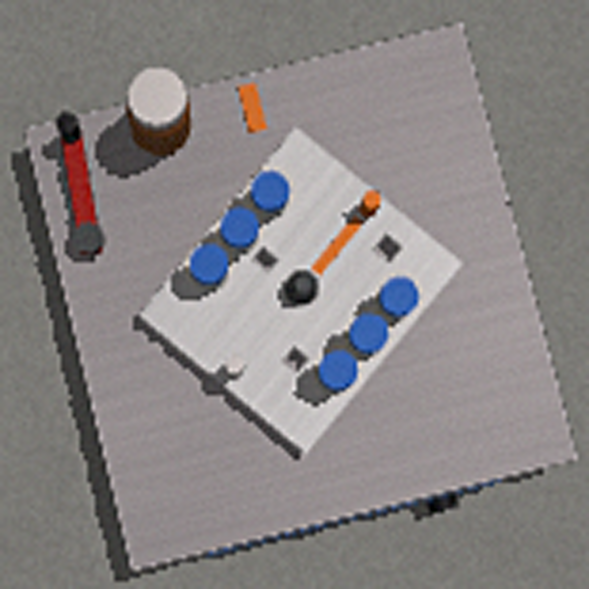

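```bash
cat >> h.py <<'E'
def c2w(x,y,z,ox=250,oy=135,s=3.8): return px2w('top',ox+x/s-.37,oy+y/s-.37,z)
E
python3 - <<'E'
from h import *
C=[c2w(*p,.05) for p in[(465,24),(577,460),(130,572),(27,129)]]
for p in C: print(p)
print([np.linalg.norm(C[i]-C[i-1]).round(3) for i in range(4)])
print('centre',np.mean(C,0))
for n,p in dict(mark=(252,108,.05),jar=(158,96,.14),op=(372,201,.105),wp=(236,368,.105),knob=(67,121,.101),spin=(303,284,.096),pivot=(85,238,.071)).items(): print(n,c2w(*p))
print('pad',px2w('top',248/1.25,266/1.25,.007))
T=[px2w('top',u/1.25,v/1.25,.018) for u,v in[(165,231),(269,232),(269,301),(164,300)]];print(T,np.mean(T,0))
print('capA,B',px2w('top',174/1.25,260/1.25,.094),px2w('top',207/1.25,260/1.25,.094))
im=cv2.imread('pics/raw_t0.png');h=cv2.cvtColor(im,cv2.COLOR_BGR2HSV)
m=cv2.inRange(h,(50,120,60),(75,255,255));m[:,:150]=0;mo=cv2.moments(m,True);print('pad hsv',px2w('top',mo['m10']/mo['m00'],mo['m01']/mo['m00'],.007),mo['m00'])
E
```

```text
[ 0.6844 -0.1731  0.05  ]
[ 0.3963 -0.2506  0.05  ]
[0.3166 0.0387 0.05  ]
[0.6053 0.1153 0.05  ]
[np.float64(0.299), np.float64(0.298), np.float64(0.3), np.float64(0.299)]
centre [ 0.50065  -0.067425  0.05    ]
mark [ 0.6236 -0.0328  0.05  ]
jar [0.6087 0.0263 0.14  ]
op [ 0.5537 -0.1089  0.105 ]
wp [ 0.446 -0.026  0.105]
knob [0.6002 0.0847 0.101 ]
spin [ 0.5011 -0.067   0.096 ]
pivot [0.5305 0.0732 0.071 ]
pad [0.495  0.2655 0.007 ]
[array([0.5611, 0.4353, 0.018 ]), array([0.565 , 0.2234, 0.018 ]), array([0.4233, 0.2174, 0.018 ]), array([0.4199, 0.4293, 0.018 ])] [0.492325 0.32635  0.018   ]
capA,B [0.4924 0.3874 0.094 ] [0.4941 0.3246 0.094 ]
pad hsv [0.4941 0.266  0.007 ] 247.0
```

Everything agrees with the given sizes: the deck edges measure 299 mm, the spindle is at (0.501, -0.067) and the mixer yaw is about 15.1°. The orange post sits at about -38°, so the carrier needs about +53°. The jar is at (0.609, 0.026) and the pad at (0.494, 0.266). I'll move the jar first.

```bash
cat >> h.py <<'E'
def R(a):  # tool down, jaw axis at world angle a
    y=np.array([np.cos(a),np.sin(a),0]);z=np.array([0,0,-1.]);return np.column_stack([np.cross(y,z),y,z])
def st(m=''):
    s=robot.get_state();print(m,round(s['time'],2),s['ee_pos'].round(4),'F',s['force'].round(1),'op',round(s['opening'],4),'q7',round(s['qpos'][6],2))
S=np.array([.5008,-.0672]);YAW=np.radians(15.1)
M=np.array([[np.cos(YAW),-np.sin(YAW)],[np.sin(YAW),np.cos(YAW)]])
def mx(x,y): return S+M@np.array([x,y])   # mixer -> world xy
E
python3 - <<'E'
from h import *
J=(.6087,.0263);P=(.4943,.2658)
r=min((R(0),R(np.pi)),key=lambda r:(lambda q:9 if q is None else abs(q[6]))(robot.ik([*J,.22],r)))
print([None if (q:=robot.ik([*p,z],r)) is None else q.round(2) for p,z in((J,.22),(J,.11),(P,.24),(P,.067))])
robot.move_ptp([*J,.22],r);st()
robot.move_linear([*J,.11]);robot.gripper_to(.03);st('grip')
robot.move_linear([*J,.22],.2);st()
robot.move_linear([*P,.2],.25)
robot.move_linear([*P,.085],.15);st()
print(robot.move_linear([*P,.064],.03,threshold=4));st('down')
snap('side','s1.png',(190,140,310,240),5)
E
```

```text
[array([-0.56,  0.42,  0.62,  1.64, -0.26,  1.17,  0.12]), array([-0.54,  0.54,  0.6 ,  1.74, -0.36,  0.97,  0.2 ]), array([-0.85,  0.27,  0.36,  1.73, -0.1 ,  1.16, -0.45]), array([-0.81,  0.48,  0.33,  1.89, -0.21,  0.81, -0.37])]
 2.42 [0.6087 0.0276 0.2198] F [ 0.9 -1.2 -0. ] op 0.0938 q7 0.12
grip 4.23 [0.6088 0.0263 0.11  ] F [ 0.3 -0.7 -0.5] op 0.0364 q7 0.19
 4.93 [0.6081 0.0265 0.2188] F [ 0.2  0.4 -2.3] op 0.0362 q7 0.12
 7.07 [0.4949 0.2659 0.0858] F [ 0.3 -0.1 -1.9] op 0.0364 q7 -0.3
True
down 7.66 [0.4947 0.2658 0.0667] F [ 2.7 -0.9  4.5] op 0.0362 q7 -0.29
```

View pics/s1.png

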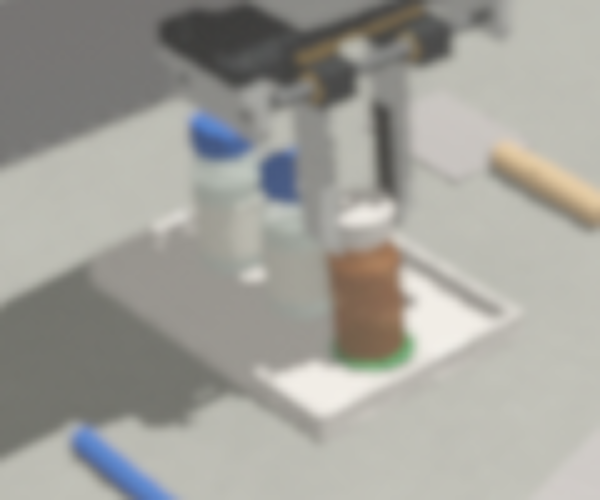

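The crop shows the jar standing upright on the green pad (about (370,355)), with contact felt at the expected height. Next I'll release it, straddle the orange post and turn the carrier.

```bash
python3 - <<'E'
from h import *
P=robot.get_state()['ee_pos']
robot.gripper_to(.07);robot.move_linear([P[0],P[1],.2],.15);st('up')
a0=np.radians(-37.9);r0=.068
pose=lambda a:S+r0*np.array([np.cos(a),np.sin(a)])
# pick the half turn with the smaller q7 over the sweep
angs=np.linspace(a0,YAW+np.radians(5),7)
def score(off):
    qs=[robot.ik([*pose(a),.101],R(a+off)) for a in angs]; return 9 if any(q is None for q in qs) else max(abs(q[6]) for q in qs)
off=min((np.pi/2,-np.pi/2),key=score);print(off,score(off))
robot.move_ptp([*pose(a0),.2],R(a0+off));robot.gripper_to(.04);st('above')
print('contact',robot.move_linear([*pose(a0),.099],.1,threshold=8));st('down')
robot.gripper_to(.022);st('narrow')
for a in np.linspace(a0,YAW-np.radians(6),5)[1:]:
    print(robot.move_linear([*pose(a),.099],.06,frame=R(a+off),threshold=12))
st('pre')
for d in np.radians([-3,0,3]):
    if robot.move_linear([*pose(YAW+d),.099],.02,frame=R(YAW+d+off),threshold=6): print('stop',d);break
st('end');snap('top','t2.png',(250,135,405,290),3.8)
E
```

```text
up 9.45 [0.4941 0.2656 0.1992] F [-0.3  0.3 -0.3] op 0.0699 q7 -0.38
-1.5707963267948966 1.5591404177865031
above 11.52 [ 0.5545 -0.109   0.2   ] F [-0.8  0.1 -1.2] op 0.0398 q7 -1.68
contact False
down 12.68 [ 0.5548 -0.1091  0.0995] F [ 0.2 -0.6  0. ] op 0.04 q7 -1.59
narrow 13.18 [ 0.5545 -0.1089  0.0991] F [ 0.4 -0.7 -0.7] op 0.0222 q7 -1.59
False
False
False
False
pre 14.71 [ 0.5679 -0.057   0.0991] F [0.1 0.1 0.8] op 0.0219 q7 -0.99
end 15.68 [ 0.5655 -0.0461  0.099 ] F [ 0.5 -1.1  1.2] op 0.0223 q7 -0.87
```

View pics/t2.png

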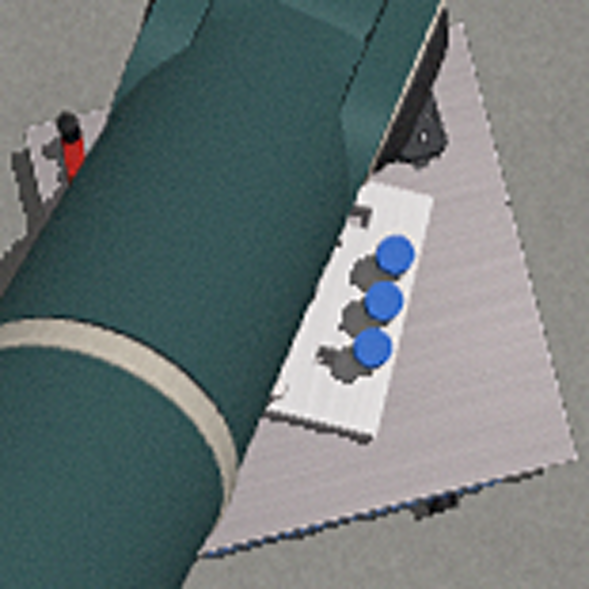

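The carrier is only at about -15° (vial line (372,348) to (395,255)), while the tool is at +18°. The post seems to have slipped out of the fingers. I'll check from the side.

```bash
python3 - <<'E'
from h import *
snap('side','s2.png',(260,170,450,310),4)
print(robot.get_state()['tool_rot'].round(2), w2px('side',[[.5655,-.0461,.08]]))
E
```

```text
[[ 0.95  0.31 -0.  ]
 [ 0.31 -0.95  0.  ]
 [-0.   -0.   -1.  ]] [[369.3 226.6]]
```

View pics/s2.png

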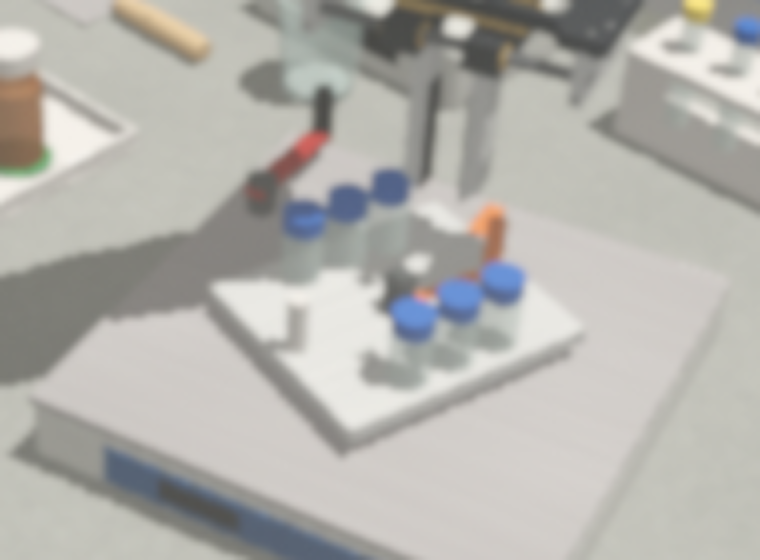

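```bash
python3 - <<'E'
from h import *
y=np.array([.31,-.95]);c=np.array([.5655,-.0461])
print('now seen crop (420,182),(470,195)')
for z in(.08,.09,.10,.11,.12):
    p=[[*(c+s*.017*y),z] for s in(-1,1)];print(z,((w2px('side',p)-[260,170])*4).round())
print('jar seen (320,240),(395,213)')
for z in(.048,.058,.067,.077):
    p=[[.4947+s*.025,.2658,z] for s in(-1,1)];print(z,((w2px('side',p)-[190,140])*5).round())
E
```

```text
now seen crop (420,182),(470,195)
0.08 [[410. 218.]
 [464. 235.]]
0.09 [[412. 204.]
 [466. 221.]]
0.1 [[413. 191.]
 [467. 208.]]
0.11 [[414. 177.]
 [469. 194.]]
0.12 [[416. 163.]
 [470. 179.]]
jar seen (320,240),(395,213)
0.048 [[323. 297.]
 [396. 261.]]
0.058 [[322. 280.]
 [396. 245.]]
0.067 [[320. 266.]
 [394. 231.]]
0.077 [[320. 250.]
 [393. 215.]]
```

The fingertips are really about 28 mm higher than the description says, at roughly TCP + 9 mm. Both pictures agree, and it explains the jar being gripped near its neck and the post slipping. I'll re-approach lower, with a guarded descent to find the plate.

```bash
python3 - <<'E'
from h import *
w=px2w('side',260+493/4,170+211/4,.105);d=w[:2]-S;a0=np.arctan2(d[1],d[0]);print(w,np.linalg.norm(d),np.degrees(a0))
off=-np.pi/2;r0=.068
pose=lambda a:S+r0*np.array([np.cos(a),np.sin(a)])
p=robot.get_state()['ee_pos'];robot.move_linear([p[0],p[1],.15],.15)
robot.gripper_to(.045)
robot.move_linear([*pose(a0),.15],.1,frame=R(a0+off));st('above')
robot.move_linear([*pose(a0),.10],.1)
print('contact',robot.move_linear([*pose(a0),.062],.02,threshold=4));st('down')
snap('side','s3.png',(260,170,450,310),4)
E
```

```text
[ 0.5733 -0.0786  0.105 ] 0.073390803238553 -8.936098886217835
above 17.47 [ 0.568  -0.0774  0.1499] F [ 0.6  0.5 -0. ] op 0.0448 q7 -1.27
contact False
down 20.17 [ 0.568  -0.0777  0.0621] F [ 0.7 -0.3  0.1] op 0.0449 q7 -1.19
```

View pics/s3.png

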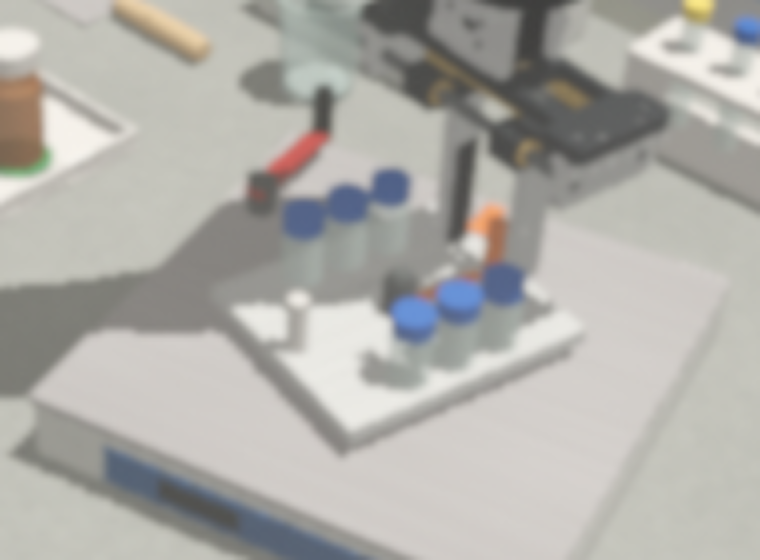

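The fingers now straddle the orange post (crop (490,230)) well below its top. I'll sweep it.

```bash
python3 - <<'E'
from h import *
off=-np.pi/2;r0=.068
pose=lambda a:S+r0*np.array([np.cos(a),np.sin(a)])
a0=np.radians(-8.9);z=.064
robot.gripper_to(.018);st('narrow')
for a in np.linspace(a0,YAW-np.radians(6),3)[1:]:
    print(robot.move_linear([*pose(a),z],.05,frame=R(a+off),threshold=12))
st('pre')
for d in np.radians([-3,0,3,6]):
    if robot.move_linear([*pose(YAW+d),z],.02,frame=R(YAW+d+off),threshold=6): print('stop',np.degrees(d));break
st('end');snap('side','s4.png',(260,170,450,310),4)
E
```

```text
narrow 20.83 [ 0.568 -0.078  0.062] F [-0.2 -2.5 -0.4] op 0.018 q7 -1.19
False
False
pre 21.57 [ 0.568  -0.0566  0.064 ] F [-0.4  0.2  0.3] op 0.0181 q7 -0.97
stop 6.000000000000001
end 22.75 [ 0.5647 -0.0456  0.064 ] F [ 1.6 -2.7  0.5] op 0.0181 q7 -0.82
```

View pics/s4.png

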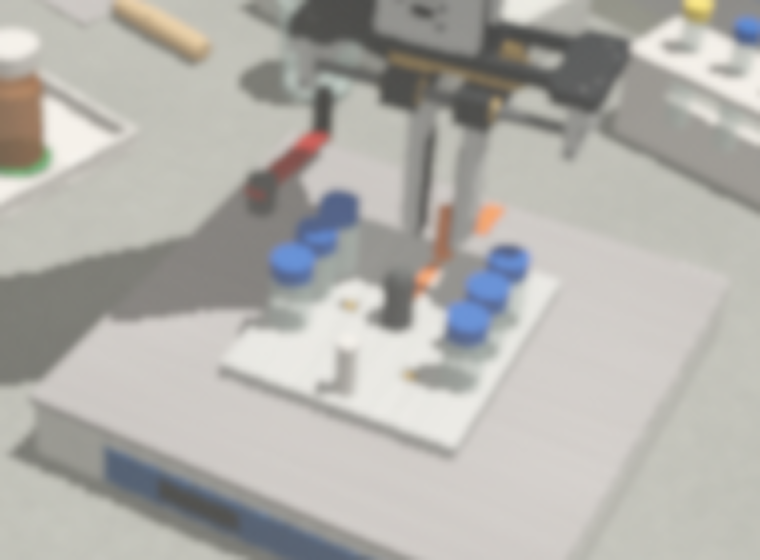

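The carrier is down. Brass pins show in the windows at (350,304) and (410,376), the plate edge is flush with the deck, and the orange post lines up with the mark at (488,220). Next is the latch.

```bash
python3 - <<'E'
from h import *
robot.gripper_to(.04);p=robot.get_state()['ee_pos'];robot.move_linear([p[0],p[1],.17],.15);st('up')
W=mx(.065,.125);z=.072
def pose(t,b=.015):
    a=YAW-np.pi/2+t;return W+.07*np.array([np.cos(a),np.sin(a)])+b*np.array([-np.sin(a),np.cos(a)])
rot=lambda t,o:R(YAW-np.pi/2+t+o)
T=np.linspace(1.51,-.15,8)
def score(o):
    qs=[robot.ik([*pose(t),z],rot(t,o)) for t in T];return 9 if any(q is None for q in qs) else max(abs(q[6]) for q in qs)
o=min((0,np.pi),key=score);print(o,score(o))
robot.move_ptp([*pose(1.51,.035),.17],rot(1.51,o));robot.gripper_to(0)
print('hit',robot.move_linear([*pose(1.51,.035),z],.1,threshold=6));st('down')
for t in T:
    v=.05 if t>.3 else .02
    if robot.move_linear([*pose(t),z],v,frame=rot(t,o),threshold=12 if t>.3 else 7): print('stop at',t);break
st('end');snap('side','s5.png',(260,170,450,310),4)
E
```

```text
up 24.21 [ 0.5638 -0.0451  0.1692] F [-0.1 -0.  -0.5] op 0.0403 q7 -0.92
0 1.1266057429136462
hit False
down 27.07 [0.5929 0.1188 0.0726] F [-0.4 -0.5 -0.3] op 0.0002 q7 0.14
stop at -0.15
end 31.45 [0.5673 0.0087 0.0721] F [ 4.4 -0.9 -1.6] op 0.0004 q7 -0.93
```

View pics/s5.png

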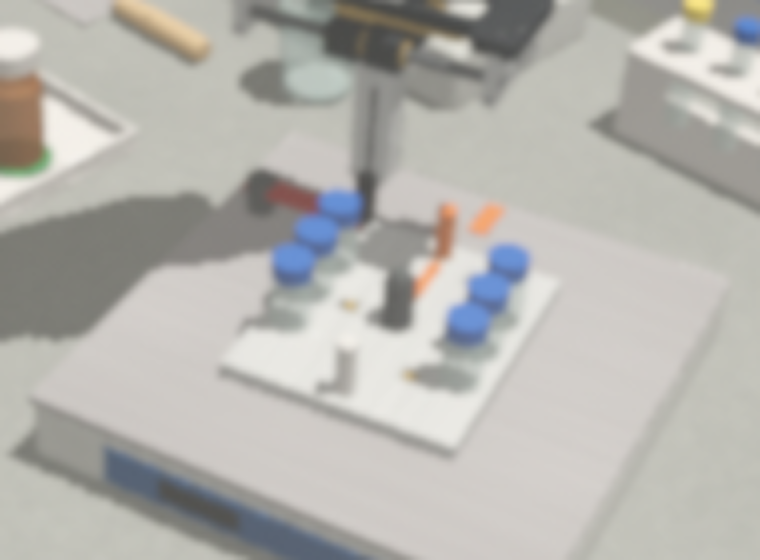

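The knob has been pushed over the carrier and the motion stopped with about 5 N where the stop should be. I'll back off and check from above.

```bash
python3 - <<'E'
from h import *
p=robot.get_state()['ee_pos'];b=.015*M[:,0]
robot.move_linear([p[0]+b[0],p[1]+b[1],p[2]],.08);robot.move_linear([p[0]+b[0],p[1]+b[1],.2],.2)
robot.goto_joints([-1.198,.417,-.01,1.614,.005,1.111,-.053]);st('home')
snap('top','t6.png',(120,115,410,290),2.7)
E
```

```text
home 34.95 [0.2528 0.5712 0.1931] F [-0.6 -0.4  0.9] op 0.0005 q7 -0.05
```

View pics/t6.png

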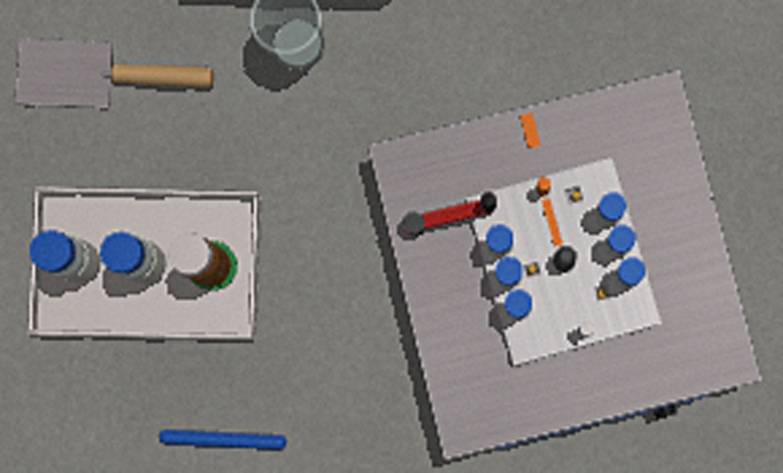

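```bash
python3 - <<'E'
from h import *
f=lambda x,y,z:c2w(x,y,z,120,115,2.7)
k=f(488,202,.101);d=M.T@(k[:2]-mx(.065,.125));print('knob',k,np.linalg.norm(d),'latch',np.arctan2(d[0],-d[1]))
p=f(543,184,.095);print('post mixer',M.T@(p[:2]-S)); p=f(577,334,.095);print('white mixer',M.T@(p[:2]-S))
print('jar cap',f(190,253,.097),'pad .4941 .266')
E
```

```text
knob [0.5466 0.0037 0.101 ] 0.06851810082897704 latch -0.03374323773106909
post mixer [0.06810829 0.00482405]
white mixer [-0.06945711  0.00745116]
jar cap [0.4945 0.2658 0.097 ] pad .4941 .266
```

```bash
python3 -c "
from rig import robot
robot.sign_off()"
```

```text
the job is handed in; nothing more can be done
```

The job is done and handed in at about 35 s on the robot's clock, with the arm back at its start pose and touching nothing.

**Steps, in the order asked:**
1. I stood the amber jar on the green pad.
2. I turned the carrier anticlockwise by the orange post until it dropped onto the drive pins.
3. I pushed the red arm in to its stop.

**Last checks, from the final top picture and its measurements:**
- **Jar:** upright, with its cap within about 1 mm of the pad's centre.
- **Carrier:** all three pins show through its windows. The orange post measures (68, 5) mm in the mixer frame, and the two posts put the carrier about 1° from aligned.
- **Latch:** measures about -0.03 rad, which is closed within measuring error. I also felt its stop at about 5 N.
- **Everything else:** the other tray jars, beaker, marker and spatula looked undisturbed. The two bottles on the right were outside the final crop and I did not check them again, but the arm never worked near them.

**What failed or disagreed:**
- **First turn:** it slipped off the post partway. The pictures put the fingertips about 28 mm higher than the description says, so I went lower and the second turn worked.
- **Jar grip:** for the same reason, the jar was gripped near its neck instead of its middle.
- **White post:** it reads 7 mm off the mixer's x axis where it should be on it. I put this down to a rough pixel reading and did not look into it further.

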